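Set the air damper of a portion scale

TASK

Set the damper of the portion scale under its working load. Stand the largest check weight upright in the middle of the scale's pan, lowering it gently so that the pan is not knocked down onto its bottom stop, and let go of it; then turn the damper's thumbscrew clockwise until it seats and back it off a quarter turn. Finish still gripping the thumbscrew at that setting and keep holding it, so that its lock nut can be tightened, and leave the other things where they are.

Things in the scene. Friction and masses are not known exactly. Their poses are not given: they have to be found in the camera images.
- weight_large_centre (a point): Largest of three check weights of one form (500 g): plain steel cylinder 38 mm in diameter and 50 mm high, with a narrow neck and a button head 26 mm in diameter on top, 72 mm high in all. It stands upright on the white cutting board, whose top is 12 mm above the counter. This point is on its axis, half-way up (36 mm above its underside).
- weight_medium_centre (a point): Middle check weight (200 g), same form: 28 mm in diameter, 53 mm high, standing on the same board. Not used. This point is on its axis, half-way up.
- weight_small_centre (a point): Smallest check weight (100 g), same form: 22 mm in diameter, 42 mm high, standing on the same board. Not used. This point is on its axis, half-way up.
- pan_centre (a point): Centre of the upper face of the scale's round steel pan: flat, 166 mm in diameter, 3 mm wire rim, 162 mm above the counter when empty. It stays level and sinks straight down on a spring of 500 N/m (10 mm under the large weight); bottom stop 30 mm down. Axes are the scale's: z up, the damper with the thumbscrew on the -y side, the dial on the +x side.
- pan (a joint): How far the pan has sunk, in m: 0 empty, 0.030 on its bottom stop.
- thumbscrew_grip (a point): Thumbscrew of the damper's bleed valve: knurled steel head, 31 mm in diameter, 20 mm high, with a dark slot across its top, on a fixed vertical axis 155 mm from the pan's centre, to the scale's -y side, above a hexagonal lock nut and valve body. Point: on the axis, half-way up the head, 166 mm above the counter; it stays at that height. The pan's edge (165 mm high) is 72 mm from the axis.
- thumbscrew (a joint): Angle of the thumbscrew in rad: 0 = seated (hard stop), growing as it is unscrewed, anticlockwise seen from above; a quarter turn back from the seat is 1.57. It turns with light friction (about 0.04 N m) and stays where it is left; at the seat it stops dead and the fingers slip round it. It starts between 1.8 and 2.9.
- dredger: Salt dredger: aluminium shaker with a pierced top, 69 mm in diameter, 94 mm high, standing on the counter. Leave alone. Origin at the centre of its underside.
- insert_pan: Empty rectangular steel food pan, 108 x 176 mm, 65 mm high, standing on the counter. Leave alone. Origin at the centre of its underside.
Not all that is in view belongs to the job. What is shaped like the part that bears weight_large_centre but pink or yellow is not meant.

How it is judged:
By the outcome, as a careful person would: the job done as asked, in the order asked, and still so for the second after the job is handed in, while the arm keeps its last pose, push and grip.
It also fails if it takes over 67 s, if anything falls off the work surface, if the arm or the gripper's body presses on something with over 40 N, if the wrist force passes 120 N, or if a joint passes its speed limit or range.

ROBOT

A 6-joint arm with a two-finger parallel gripper is mounted at the origin on the work surface. World frame = base frame: x ahead of the robot, y to its left, z up, the work surface at z = 0. Lengths are in m, angles in degrees, forces in N, time in s.
With the tool pointing down it reaches from about 0.375 to 0.9 m from the base axis. Payload 3.1 kg.
Tool frame: the origin (TCP) lies midway between the tips of the shut fingers; the grasp point (between the pads) lies bot.hold_point_z behind it (bot.hold_point_z is the distance from the TCP to the grasp point, in m); z points along the fingers, y is the direction in which the jaws open and shut (so a half turn about z gives the same grasp; the last joint's range is limited). The gripper opens to 87 mm and grips with 3 to 60 N. Pads are 19 mm wide; open, the fingers measure 117 mm over their backs; the gripper's body (75 mm by 190 mm) begins 51 mm behind the grasp point.
Start: joints at [54.116, 30.224, 82.088, -0, 67.689, -10.227], TCP at [0.271, 0.563, 0.223] pointing down, gripper open.
Joint ranges: [-176.69, 176.69], [-43.24, 126.21], [12.49, 139.97], [-82, 262], [0, 151.66], [-163.58, 163.58]. Speed limits (degrees/s): [159.86, 159.86, 180, 180, 180, 180].

INTERFACE

Orientations are given as a 3x3 rotation matrix whose columns are the frame's x, y, z axes.
In Python, from rig import bot, vision, hand_in gives the robot as it stands. The module is installed in compiled form; this text tells all that it offers.
- The arm moves only by the shell command python3 -m handwheel 'ROWS'. ROWS is JSON, a list of rows, each an object of numbers: "hand": the gripper's target within -1 to 1 (fully open at 1, half-way at 0, shut at -1); "dx", "dy", "dz": the shift along the world's x, y, z in cm; "wx", "wy", "wz": the turn, a rotation vector about the world's x, y, z in rad. In form: [{"hand": .., "dx": .., "dy": .., "dz": .., "wx": .., "wy": .., "wz": ..}, ...]. A call has 1 to 10 rows; each row shifts and turns the commanded pose from where the row before left it; what a row does not reach is not made up. A row lasts 1/10 s, in which the tool goes at most 50 mm and 8.59 degrees, less where a joint would pass 70% of its speed; a pose out of reach is approached as far as the arm can. A call with a gripper value outside its range is refused whole. The fingers move at their own pace and stop on an object; the grip force is fixed at half the most. Time passes only in rows, so rows that do not move let the fingers close. It gives the time, the measured TCP pose, the force and the opening at its end, in the units of the state.
- bot.read_state(): the state, without advancing time (a new reading comes with each control period).
- vision.capture(name): name is "scene" or "side" or "wrist"; returns (picture, depth): 420x560x3 uint8, red, green, blue; 420x560 float32, m along the optical axis (not along the pixel's ray), 0 where there is no reading.
- vision.get_calibration(name): a dict with "fx", "fy", "cx", "cy" (pixels), "rvec" (rotation vector, rad) and "tvec" (3), from world to camera coordinates, as OpenCV has them. Camera axes: x right, y down, z forward; pixel columns grow to the right and rows downward; lengths in m; the calibration is good to about 2 mm. A picture is of the moment at which its call begins: read the wrist's pose just before it. get_calibration takes no time and is no camera call; for the wrist camera it gives the pose at the moment of the call.
- hand_in(): hands the job in, once; it reports no verdict.
The state is a dict: "time_s": time; "joint_positions": joint angles; "qvel": joint speeds; "tau": joint torques, N m; "position": TCP position; "tcp_rot": TCP orientation; "force": force on the tool from outside, world axes, zero at the start; "moment": the same for the moment, N m; "opening": opening from 0.0 (shut) to 1.0 (fully open).
Only numpy, scipy, OpenCV 4.12 (cv2) and the standard library are available. Lean on these libraries where they do the work, as an engineer would, in place of code of your own. Each camera call takes 0.05 s, during which the arm holds its last target.

## Working session

There is one attempt and no reset: what is moved stays moved. The work goes in short steps, Python scripts to look and compute and a shell command to move; the robot and the scene stay as the last step left them, time stands still between calls to the robot, and variables do not carry over. Pictures are saved under pics/ and viewed, and the job is handed in when it is done.

```bash
mkdir -p pics; python3 - <<'E'
from rig import bot, vision
import cv2,numpy as np
s=bot.read_state();print(s['time_s'],s['position'],s['tcp_rot'],s['opening'],bot.hold_point_z)
for n in ['scene','side','wrist']:
    c=vision.get_calibration(n);print(n,c)
    p,d=vision.capture(n);cv2.imwrite(f'pics/{n}0.png',p[:,:,::-1]);np.savez(f'{n}0.npz',p=p,d=d,**{k:np.array(v) for k,v in c.items()})
E
```

```text
0.0 [0.27015332 0.56280812 0.22159579] [[-9.01425284e-01  4.32933027e-01 -1.20448827e-03]
 [ 4.32934562e-01  9.01423748e-01 -1.70041035e-03]
 [ 3.49590525e-04 -2.05425748e-03 -9.99997829e-01]] 0.9994489712226523 0.0187
scene {'fx': 501.58390897274205, 'fy': 501.58390897274205, 'cx': 284.3270037778123, 'cy': 211.31842125454003, 'rvec': array([ 0.96565495,  2.57258595, -0.8976462 ]), 'tvec': array([ 0.43275714, -0.27939062,  1.53383884])}
side {'fx': 415.6904779471183, 'fy': 415.6904779471183, 'cx': 280.66614187791936, 'cy': 208.5974228409103, 'rvec': array([ 0.12573069, -2.70929   ,  1.50425188]), 'tvec': array([0.59572126, 0.10096358, 0.87647387])}
wrist {'fx': 296.91011607112745, 'fy': 296.91011607112745, 'cx': 280.28322195941166, 'cy': 210.66481140648716, 'rvec': array([-2.45070333, -1.54282873, -0.21563732]), 'tvec': array([-0.62389651, -0.03244902,  0.39005009])}
```

View pics/scene0.png

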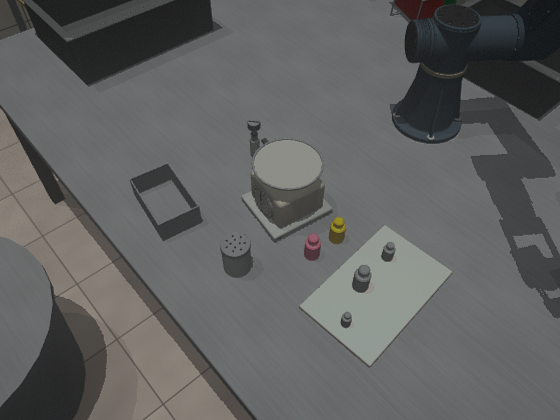

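View pics/side0.png

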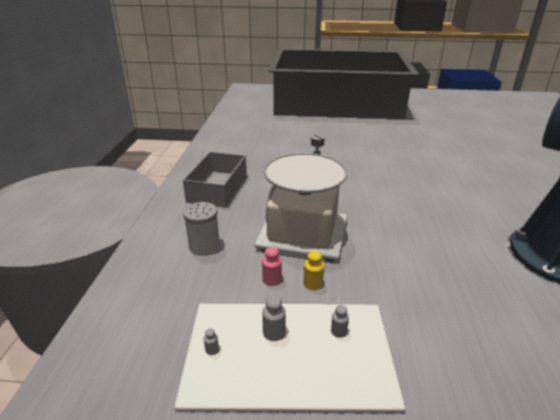

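View pics/wrist0.png

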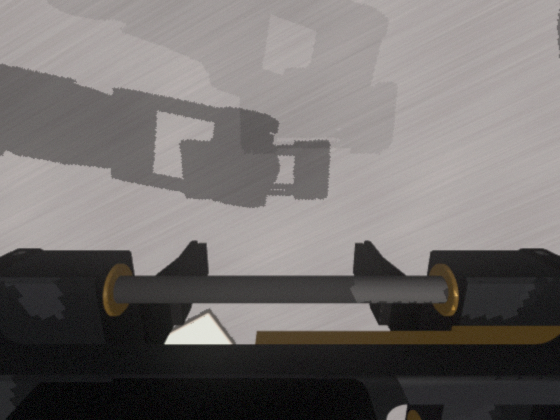

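The scene view shows the large steel weight at about (362,278), the pan at about (287,165) and the thumbscrew at about (254,126). In the side view they are at (274,320), (305,173) and (317,140). I'll zoom in and measure.

```bash
cat > h.py <<'E'
import numpy as np,cv2
def load(n):
    z=np.load(n+'.npz');return z
def cam(c):
    R=cv2.Rodrigues(np.array(c['rvec']))[0];t=np.array(c['tvec']).ravel();return R,t
def ray(c,u,v):
    R,t=cam(c);d=np.array([(u-c['cx'])/c['fx'],(v-c['cy'])/c['fy'],1.]);return -R.T@t,R.T@d
def onz(c,u,v,z):
    o,d=ray(c,u,v);return o+d*(z-o[2])/d[2]
def proj(c,P):
    R,t=cam(c);q=R@np.array(P)+t;return np.array([c['fx']*q[0]/q[2]+c['cx'],c['fy']*q[1]/q[2]+c['cy']])
def cloud(c,d):
    R,t=cam(c);v,u=np.mgrid[:d.shape[0],:d.shape[1]]
    P=np.stack([(u-c['cx'])/c['fx']*d,(v-c['cy'])/c['fy']*d,d],-1)
    return (P-t)@R
E
python3 - <<'E'
from h import *
for n,boxes in [('scene0',[(235,110,340,240),(300,225,410,335)]),('side0',[(255,125,355,250),(190,280,360,360)])]:
    z=load(n);P=cloud(z,z['d'])
    ims=[]
    for (a,b,c2,e) in boxes:
        im=z['p'][b:e,a:c2,::-1];im=cv2.resize(im,(390,int(390*(e-b)/(c2-a))),interpolation=cv2.INTER_CUBIC);ims.append(im)
    H=max(i.shape[0] for i in ims);out=np.zeros((H,780,3),np.uint8)
    for k,i in enumerate(ims): out[:i.shape[0],390*k:390*k+390]=i
    cv2.imwrite(f'pics/{n}z.png',np.clip(out*1.5,0,255).astype(np.uint8)[:600])
    ok=z['d']>0
    # pan pixels by height
    m=ok&(P[...,2]>0.150)&(P[...,2]<0.175)&(P[...,0]>0.2)&(P[...,0]<1.2)&(abs(P[...,1])<0.8)
    k,l,st,ce=cv2.connectedComponentsWithStats(m.astype(np.uint8))
    for i in range(1,k):
        if st[i,4]>8: q=P[l==i];print(n,'hi',st[i],q.min(0).round(3),q.max(0).round(3),q.mean(0).round(3))
    m=ok&(P[...,2]>0.03)&(P[...,2]<0.1)&(P[...,0]>0.2)&(P[...,0]<1.2)&(abs(P[...,1])<0.8)
    k,l,st,ce=cv2.connectedComponentsWithStats(m.astype(np.uint8))
    for i in range(1,k):
        if st[i,4]>20: q=P[l==i];print(n,'lo',st[i],q.min(0).round(3),q.max(0).round(3),np.median(q,0).round(3))
E
```

```text
scene0 hi [248 118  13  14  91] [ 0.515 -0.193  0.154] [ 0.546 -0.158  0.175] [ 0.534 -0.169  0.168]
scene0 hi [ 252  138   72   53 2991] [ 0.467 -0.132  0.151] [0.637 0.063 0.169] [ 0.553 -0.022  0.162]
scene0 lo [250 143  10  14  65] [ 0.517 -0.184  0.063] [ 0.544 -0.163  0.1  ] [ 0.539 -0.171  0.088]
scene0 lo [ 129  163   72   72 1267] [ 0.723 -0.316  0.03 ] [ 0.856 -0.121  0.07 ] [ 0.787 -0.207  0.051]
scene0 lo [ 251  177   74   51 1238] [ 0.496 -0.099  0.03 ] [0.632 0.056 0.1  ] [0.607 0.04  0.068]
scene0 lo [330 217  16  20 255] [0.504 0.115 0.03 ] [0.544 0.154 0.076] [0.532 0.139 0.051]
scene0 lo [ 220  232   31   40 1016] [0.727 0.006 0.03 ] [0.796 0.074 0.099] [0.769 0.051 0.092]
scene0 lo [305 234  16  21 262] [0.586 0.111 0.03 ] [0.625 0.149 0.076] [0.611 0.136 0.052]
scene0 lo [382 242  13  16 161] [0.471 0.245 0.03 ] [0.495 0.273 0.069] [0.486 0.262 0.05 ]
scene0 lo [353 265  19  24 339] [0.57  0.252 0.03 ] [0.606 0.289 0.089] [0.595 0.275 0.062]
scene0 lo [341 312  11  13 106] [0.671 0.304 0.031] [0.691 0.325 0.058] [0.683 0.317 0.042]
side0 hi [296  71   9   2  14] [
[... 524 characters left out ...]
03 ] [ 0.855 -0.119  0.069] [ 0.791 -0.197  0.051]
side0 lo [ 265  192   74   55 1919] [ 0.476 -0.069  0.03 ] [0.631 0.06  0.1  ] [0.554 0.048 0.067]
side0 lo [ 183  202   36   44 1289] [0.726 0.009 0.03 ] [0.795 0.077 0.098] [0.755 0.063 0.079]
side0 lo [262 247  20  28 443] [0.585 0.12  0.03 ] [0.622 0.152 0.075] [0.603 0.141 0.052]
side0 lo [304 251  20  29 449] [0.506 0.124 0.03 ] [0.542 0.156 0.075] [0.525 0.146 0.052]
side0 lo [262 296  24  39 752] [0.567 0.261 0.03 ] [0.604 0.292 0.087] [0.584 0.283 0.063]
side0 lo [331 305  18  26 368] [0.466 0.251 0.03 ] [0.493 0.275 0.068] [0.48  0.268 0.05 ]
side0 lo [203 328  15  20 228] [0.668 0.308 0.031] [0.689 0.328 0.057] [0.677 0.321 0.043]
```

View pics/scene0z.png

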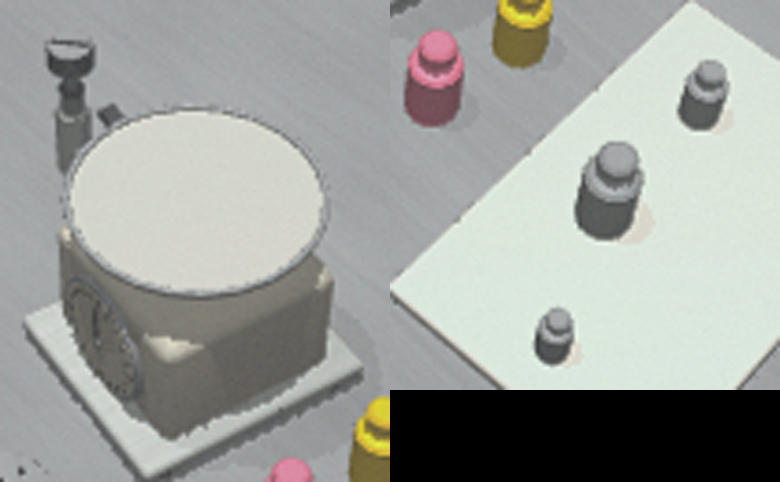

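View pics/side0z.png

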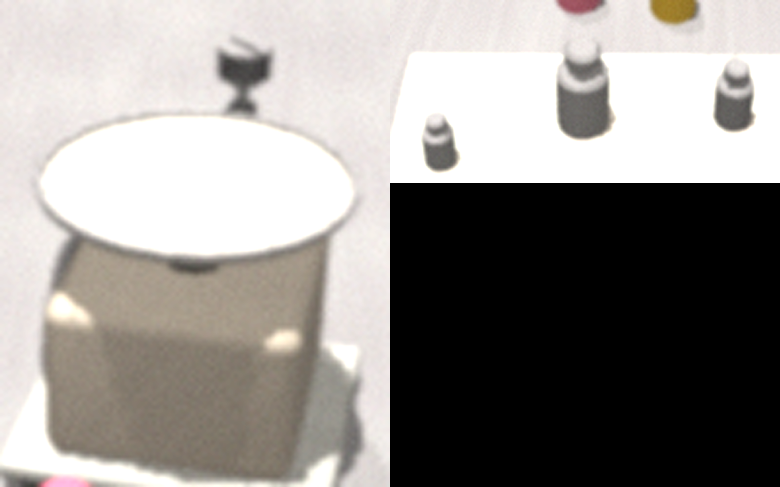

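```bash
python3 - <<'E'
from h import *
from scipy.optimize import least_squares
def circ(q,r):
    return least_squares(lambda p:np.hypot(q[:,0]-p[0],q[:,1]-p[1])-r,q[:,:2].mean(0),loss='soft_l1',f_scale=.001)
for n,pt,wt,st in [('scene0',(288,165),(362,270),(254,124)),('side0',(305,173),(274,303),(317,141))]:
    z=load(n);P=cloud(z,z['d'])
    p=P.reshape(-1,3)
    b=(p[:,0]>.4)&(p[:,0]<.7)
    disc=p[b&(abs(p[:,2]-.162)<.006)&(p[:,1]>-.12)&(p[:,1]<.08)]
    h=cv2.convexHull(disc[:,:2].astype(np.float32))[:,0]
    r=circ(h,.083);print(n,'pan',r.x,np.abs(r.fun).mean(), cv2.minEnclosingCircle(h))
    w=p[b&(p[:,2]>.025)&(p[:,2]<.058)&(p[:,1]>.25)&(p[:,1]<.3)&(p[:,0]>.55)&(p[:,0]<.62)]
    r=circ(w,.019);print('weight body',r.x,np.abs(r.fun).mean())
    w=p[b&(p[:,2]>.081)&(p[:,2]<.087)&(p[:,1]>.25)&(p[:,1]<.3)&(p[:,0]>.55)&(p[:,0]<.62)]
    print('top',w.mean(0),cv2.minEnclosingCircle(w[:,:2].astype(np.float32)))
    w=p[b&(p[:,2]>.158)&(p[:,2]<.173)&(p[:,1]>-.2)&(p[:,1]<-.14)]
    r=circ(w,.0155);print('screw',r.x,np.abs(r.fun).mean())
    w=p[b&(p[:,2]>.174)&(p[:,2]<.18)&(p[:,1]>-.2)&(p[:,1]<-.14)]
    print('stop',len(w),w.mean(0),w[:,2].max(),cv2.minEnclosingCircle(w[:,:2].astype(np.float32)))
    # above anything near the screw
    w=p[b&(p[:,2]>.12)&(p[:,2]<.3)&(p[:,1]>-.3)&(p[:,1]<.1)];print('max z',w.max(0))
E
```

```text
scene0 pan [ 0.5523988  -0.02170541] 0.0018176457209038615 ((0.5522714257240295, -0.022799169644713402), 0.08650733530521393)
weight body [0.58534257 0.26986211] 0.0007001202716973427
top [0.58748063 0.27135695 0.0836211 ] ((0.5863511562347412, 0.2709978222846985), 0.013615770265460014)
screw [ 0.52889117 -0.17630558] 0.0016292267386914304
stop 70 [ 0.53017466 -0.17485166  0.17602345] 0.1790467093028054 ((0.5308155417442322, -0.1758693903684616), 0.016910051926970482)
max z [0.63676302 0.06319701 0.18163814]
side0 pan [ 0.55099453 -0.01881458] 0.0015461341445513507 ((0.5501294136047363, -0.020044410601258278), 0.08655669540166855)
weight body [0.58549293 0.27138627] 0.00047347131797729217
top [0.58501732 0.27476694 0.08438437] ((0.5855609178543091, 0.27272745966911316), 0.013407616876065731)
screw [ 0.52919407 -0.17401216] 0.0010949905327520418
stop 71 [ 0.52883115 -0.17002882  0.17690219] 0.1789371967330824 ((0.5304321050643921, -0.17323993146419525), 0.017412524670362473)
max z [0.6359562 0.0654238 0.1789372]
```

The measurements agree with the given sizes. The weight is at (0.5855, 0.271) and the pan at (0.5515, -0.0205). The screw is at (0.5295, -0.174), which is 155 mm from the pan as stated. I'll go to the weight now.

```bash
python3 -m handwheel '[{"hand":1,"dx":2,"dy":-1.8},{"hand":1,"dx":3,"dy":-2.8},{"hand":1,"dx":3.5,"dy":-3.3},{"hand":1,"dx":3.5,"dy":-3.3},{"hand":1,"dx":3.5,"dy":-3.3},{"hand":1,"dx":3.5,"dy":-3.3},{"hand":1,"dx":3.5,"dy":-3.3},{"hand":1,"dx":3.5,"dy":-3.3},{"hand":1,"dx":3,"dy":-2.8},{"hand":1,"dx":2.5,"dy":-2}]'; python3 -m handwheel '[{"hand":1},{"hand":1}]'
```

```text
invalid input
invalid input
```

```bash
python3 - <<'E'
from rig import bot, vision
import cv2,numpy as np
from h import *
c=vision.get_calibration('wrist');p,d=vision.capture('wrist')
cv2.imwrite('pics/w1.png',p[:,:,::-1])
P=cloud(c,d).reshape(-1,3);P=P[(d>0).ravel()]
w=P[(P[:,2]>.078)&(P[:,2]<.09)&(P[:,1]>.24)&(P[:,1]<.31)&(P[:,0]>.54)&(P[:,0]<.63)]
print(len(w)); 
if len(w): print(w.mean(0),cv2.minEnclosingCircle(w[:,:2].astype(np.float32)))
s=bot.read_state();print(s['position'],s['tcp_rot'].round(3),s['joint_positions'])
E
```

```text
0
[0.27034184 0.56302248 0.22193262] [[-0.901  0.433 -0.001]
 [ 0.433  0.901 -0.001]
 [ 0.    -0.001 -1.   ]] [ 5.41144262e+01  3.02598457e+01  8.21282963e+01 -4.21388303e-04
  6.76874578e+01 -1.02264858e+01]
```

View pics/w1.png

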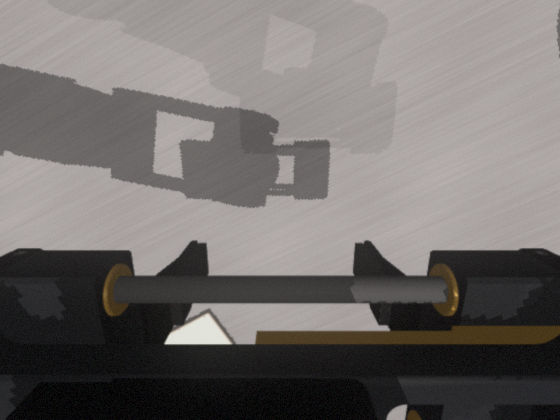

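The command was refused and the view hasn't changed. All the keys are probably required.

```bash
python3 -m handwheel '[{"hand":1,"dx":2,"dy":-1.8,"dz":0,"wx":0,"wy":0,"wz":0},{"hand":1,"dx":3,"dy":-2.8,"dz":0,"wx":0,"wy":0,"wz":0},{"hand":1,"dx":3.5,"dy":-3.3,"dz":0,"wx":0,"wy":0,"wz":0},{"hand":1,"dx":3.5,"dy":-3.3,"dz":0,"wx":0,"wy":0,"wz":0},{"hand":1,"dx":3.5,"dy":-3.3,"dz":0,"wx":0,"wy":0,"wz":0},{"hand":1,"dx":3.5,"dy":-3.3,"dz":0,"wx":0,"wy":0,"wz":0},{"hand":1,"dx":3.5,"dy":-3.3,"dz":0,"wx":0,"wy":0,"wz":0},{"hand":1,"dx":3.5,"dy":-3.3,"dz":0,"wx":0,"wy":0,"wz":0},{"hand":1,"dx":3,"dy":-2.8,"dz":0,"wx":0,"wy":0,"wz":0},{"hand":1,"dx":2.5,"dy":-2,"dz":0,"wx":0,"wy":0,"wz":0}]'; python3 -m handwheel '[{"hand":1,"dx":0,"dy":0,"dz":0,"wx":0,"wy":0,"wz":0},{"hand":1,"dx":0,"dy":0,"dz":0,"wx":0,"wy":0,"wz":0}]'; python3 - <<'E'
from rig import bot, vision
import cv2,numpy as np
from h import *
c=vision.get_calibration('wrist');p,d=vision.capture('wrist')
cv2.imwrite('pics/w2.png',p[:,:,::-1])
P=cloud(c,d).reshape(-1,3);P=P[(d>0).ravel()]
w=P[(P[:,2]>.078)&(P[:,2]<.09)&(P[:,1]>.24)&(P[:,1]<.31)&(P[:,0]>.54)&(P[:,0]<.63)]
print(len(w)); 
if len(w): print(w.mean(0),cv2.minEnclosingCircle(w[:,:2].astype(np.float32)))
s=bot.read_state();print(s['position'],s['tcp_rot'].round(3),s['joint_positions'],s['force'])
E
```

```text
time_s: 1.2
position: [0.5873, 0.2689, 0.2223]
tcp_rot: [[-0.901, 0.435, 0.0], [0.435, 0.901, -0.0], [-0.0, -0.0, -1.0]]
force: [1.3, 0.7, 1.1]
opening: 1.0
time_s: 1.4
position: [0.5856, 0.2707, 0.222]
tcp_rot: [[-0.901, 0.435, -0.001], [0.435, 0.901, 0.0], [0.001, -0.001, -1.0]]
force: [-0.2, 0.5, -0.1]
opening: 1.001
453
[0.58389458 0.27205771 0.08234754] ((0.5847558379173279, 0.2718953788280487), 0.013041635975241661)
[0.58478848 0.2714733  0.22207378] [[-0.901  0.433 -0.002]
 [ 0.433  0.901  0.   ]
 [ 0.002 -0.001 -1.   ]] [ 1.49729356e+01  3.18430660e+01  7.90290221e+01  3.38396257e-02
  6.92211906e+01 -4.93617436e+01] [-0.22411913  0.47382351  0.87473882]
```

View pics/w2.png

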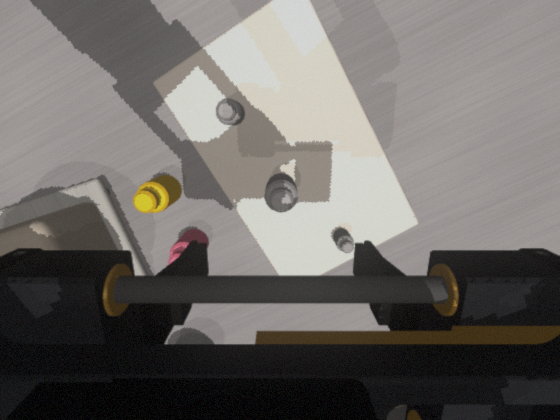

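The wrist view shows the weight at (281,190), centred between the jaws at (280). Lowering.

```bash
python3 -m handwheel '[{"hand":1,"dx":0,"dy":0,"dz":-2,"wx":0,"wy":0,"wz":0},{"hand":1,"dx":0,"dy":0,"dz":-3,"wx":0,"wy":0,"wz":0},{"hand":1,"dx":0,"dy":0,"dz":-3,"wx":0,"wy":0,"wz":0},{"hand":1,"dx":0,"dy":0,"dz":-3,"wx":0,"wy":0,"wz":0},{"hand":1,"dx":0,"dy":0,"dz":-2.6,"wx":0,"wy":0,"wz":0},{"hand":1,"dx":0,"dy":0,"dz":-2,"wx":0,"wy":0,"wz":0},{"hand":1,"dx":0,"dy":0,"dz":-1.5,"wx":0,"wy":0,"wz":0},{"hand":1,"dx":0,"dy":0,"dz":-1.5,"wx":0,"wy":0,"wz":0},{"hand":1,"dx":0,"dy":0,"dz":-1,"wx":0,"wy":0,"wz":0},{"hand":1,"dx":0,"dy":0,"dz":0,"wx":0,"wy":0,"wz":0}]'; python3 -m handwheel '[{"hand":-1,"dx":0,"dy":0,"dz":0,"wx":0,"wy":0,"wz":0},{"hand":-1,"dx":0,"dy":0,"dz":0,"wx":0,"wy":0,"wz":0},{"hand":-1,"dx":0,"dy":0,"dz":0,"wx":0,"wy":0,"wz":0},{"hand":-1,"dx":0,"dy":0,"dz":0,"wx":0,"wy":0,"wz":0},{"hand":-1,"dx":0,"dy":0,"dz":0,"wx":0,"wy":0,"wz":0},{"hand":-1,"dx":0,"dy":0,"dz":0,"wx":0,"wy":0,"wz":0}]'
```

```text
time_s: 2.45
position: [0.5846, 0.2714, 0.0253]
tcp_rot: [[-0.902, 0.433, -0.002], [0.433, 0.902, -0.001], [0.002, -0.002, -1.0]]
force: [-0.3, -0.1, -0.7]
opening: 1.003
time_s: 3.05
position: [0.5857, 0.2713, 0.0268]
tcp_rot: [[-0.901, 0.433, 0.0], [0.433, 0.901, 0.0], [-0.0, 0.0, -1.0]]
force: [0.8, 0.1, -0.1]
opening: 0.542
```

```bash
python3 -m handwheel '[{"hand":-1,"dx":0,"dy":0,"dz":0,"wx":0,"wy":0,"wz":0},{"hand":-1,"dx":0,"dy":0,"dz":0,"wx":0,"wy":0,"wz":0},{"hand":-1,"dx":0,"dy":0,"dz":0,"wx":0,"wy":0,"wz":0},{"hand":-1,"dx":0,"dy":0,"dz":0,"wx":0,"wy":0,"wz":0}]'; python3 -m handwheel '[{"hand":-1,"dx":0,"dy":0,"dz":0.5,"wx":0,"wy":0,"wz":0},{"hand":-1,"dx":0,"dy":0,"dz":1.5,"wx":0,"wy":0,"wz":0},{"hand":-1,"dx":0,"dy":0,"dz":3,"wx":0,"wy":0,"wz":0},{"hand":-1,"dx":0,"dy":0,"dz":3,"wx":0,"wy":0,"wz":0},{"hand":-1,"dx":0,"dy":0,"dz":3,"wx":0,"wy":0,"wz":0},{"hand":-1,"dx":0,"dy":0,"dz":3,"wx":0,"wy":0,"wz":0},{"hand":-1,"dx":0,"dy":0,"dz":3,"wx":0,"wy":0,"wz":0},{"hand":-1,"dx":0,"dy":0,"dz":2,"wx":0,"wy":0,"wz":0},{"hand":-1,"dx":0,"dy":0,"dz":1,"wx":0,"wy":0,"wz":0},{"hand":-1,"dx":0,"dy":0,"dz":0,"wx":0,"wy":0,"wz":0}]'; 
```

```text
time_s: 3.45
position: [0.5856, 0.2713, 0.0266]
tcp_rot: [[-0.901, 0.433, -0.0], [0.433, 0.901, -0.0], [0.0, -0.0, -1.0]]
force: [0.3, -0.0, 0.6]
opening: 0.426
time_s: 4.45
position: [0.586, 0.2716, 0.2283]
tcp_rot: [[-0.901, 0.433, 0.003], [0.433, 0.901, 0.001], [-0.002, 0.002, -1.0]]
force: [0.0, 0.3, -4.7]
opening: 0.423
```

The opening of 0.42 is about 37 mm and the force is -4.7 N, so the weight is held. Carrying it to the pan.

```bash
python3 -m handwheel '[{"hand":-1,"dx":-0.15,"dy":-1.5,"dz":0,"wx":0,"wy":0,"wz":0},{"hand":-1,"dx":-0.4,"dy":-3,"dz":0,"wx":0,"wy":0,"wz":0},{"hand":-1,"dx":-0.4,"dy":-3.7,"dz":0,"wx":0,"wy":0,"wz":0},{"hand":-1,"dx":-0.5,"dy":-4,"dz":0,"wx":0,"wy":0,"wz":0},{"hand":-1,"dx":-0.5,"dy":-4,"dz":0,"wx":0,"wy":0,"wz":0},{"hand":-1,"dx":-0.5,"dy":-4,"dz":0,"wx":0,"wy":0,"wz":0},{"hand":-1,"dx":-0.4,"dy":-3.5,"dz":0,"wx":0,"wy":0,"wz":0},{"hand":-1,"dx":-0.3,"dy":-2.5,"dz":0,"wx":0,"wy":0,"wz":0},{"hand":-1,"dx":-0.2,"dy":-1.8,"dz":0,"wx":0,"wy":0,"wz":0},{"hand":-1,"dx":-0.1,"dy":-1.2,"dz":0,"wx":0,"wy":0,"wz":0}]';python3 -m handwheel '[{"hand":-1,"dx":0,"dy":0,"dz":0,"wx":0,"wy":0,"wz":0},{"hand":-1,"dx":0,"dy":0,"dz":0,"wx":0,"wy":0,"wz":0}]'; python3 - <<'E'
from rig import bot, vision
import cv2,numpy as np
from h import *
for n in ['scene','side']:
    c=vision.get_calibration(n);p,d=vision.capture(n);x0,y0=(220,90) if n=='scene' else (230,80)
    cv2.imwrite(f'pics/{n}3.png',cv2.resize(p[y0:y0+160,x0:x0+140,::-1],None,fx=3.7,fy=3.7))
s=bot.read_state();print(s['position'],s['tcp_rot'].round(3),s['joint_positions'],s['force'])
E
```

```text
time_s: 5.45
position: [0.5492, -0.0227, 0.2249]
tcp_rot: [[-0.901, 0.435, -0.004], [0.435, 0.901, 0.0], [0.004, -0.002, -1.0]]
force: [-0.7, 0.7, -4.5]
opening: 0.431
time_s: 5.65
position: [0.5505, -0.0203, 0.2259]
tcp_rot: [[-0.901, 0.434, -0.002], [0.434, 0.901, 0.001], [0.002, 0.0, -1.0]]
force: [-1.1, -0.3, -4.8]
opening: 0.428
[ 0.55079722 -0.01964647  0.22620562] [[-0.902  0.432 -0.001]
 [ 0.432  0.902  0.001]
 [ 0.001  0.    -1.   ]] [-1.36761472e+01  2.42968481e+01  9.25028103e+01  2.88924518e-02
  6.32561389e+01 -7.80901299e+01] [ 0.07241358  0.22051177 -5.07650939]
```

View pics/scene3.png

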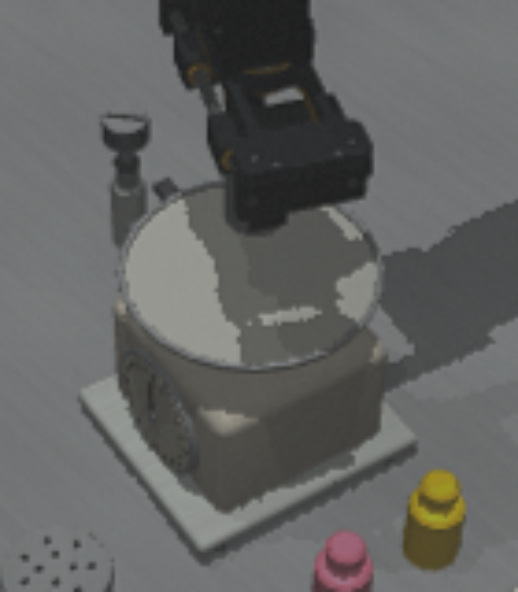

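View pics/side3.png

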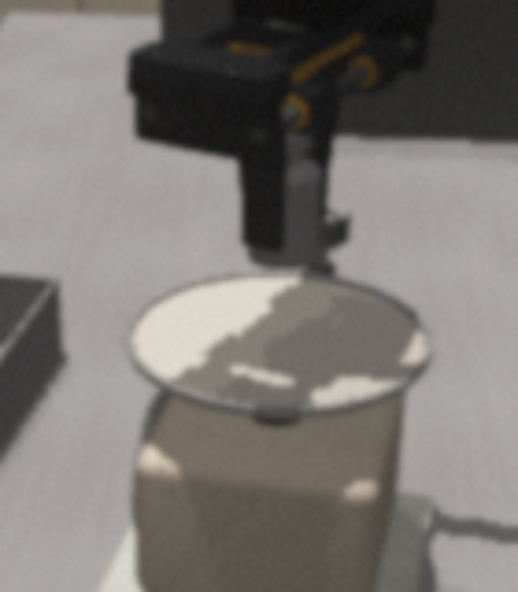

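Both views show the weight over the middle of the pan. Its underside is at z≈0.212, so contact should come at TCP z≈0.176 and the loaded position at 0.166. Approaching gently.

```bash
python3 -m handwheel '[{"hand":-1,"dx":0.04,"dy":-0.05,"dz":-0.5,"wx":0,"wy":0,"wz":0},{"hand":-1,"dx":0,"dy":0,"dz":-0.8,"wx":0,"wy":0,"wz":0},{"hand":-1,"dx":0,"dy":0,"dz":-0.8,"wx":0,"wy":0,"wz":0},{"hand":-1,"dx":0,"dy":0,"dz":-0.8,"wx":0,"wy":0,"wz":0},{"hand":-1,"dx":0,"dy":0,"dz":-0.6,"wx":0,"wy":0,"wz":0},{"hand":-1,"dx":0,"dy":0,"dz":-0.4,"wx":0,"wy":0,"wz":0},{"hand":-1,"dx":0,"dy":0,"dz":-0.3,"wx":0,"wy":0,"wz":0},{"hand":-1,"dx":0,"dy":0,"dz":-0.2,"wx":0,"wy":0,"wz":0},{"hand":-1,"dx":0,"dy":0,"dz":0,"wx":0,"wy":0,"wz":0}]'; python3 -m handwheel '[{"hand":-1,"dx":0,"dy":0,"dz":-0.1,"wx":0,"wy":0,"wz":0},{"hand":-1,"dx":0,"dy":0,"dz":-0.1,"wx":0,"wy":0,"wz":0},{"hand":-1,"dx":0,"dy":0,"dz":-0.1,"wx":0,"wy":0,"wz":0},{"hand":-1,"dx":0,"dy":0,"dz":-0.1,"wx":0,"wy":0,"wz":0},{"hand":-1,"dx":0,"dy":0,"dz":-0.1,"wx":0,"wy":0,"wz":0},{"hand":-1,"dx":0,"dy":0,"dz":-0.1,"wx":0,"wy":0,"wz":0},{"hand":-1,"dx":0,"dy":0,"dz":-0.1,"wx":0,"wy":0,"wz":0},{"hand":-1,"dx":0,"dy":0,"dz":-0.1,"wx":0,"wy":0,"wz":0}]'
```

```text
time_s: 6.65
position: [0.5515, -0.0212, 0.1824]
tcp_rot: [[-0.901, 0.433, -0.0], [0.433, 0.901, 0.0], [0.0, -0.0, -1.0]]
force: [0.2, 0.1, -4.4]
opening: 0.43
time_s: 7.45
position: [0.5515, -0.0211, 0.1745]
tcp_rot: [[-0.901, 0.433, 0.0], [0.433, 0.901, -0.0], [-0.0, -0.0, -1.0]]
force: [-0.0, 0.3, -4.0]
opening: 0.426
```

```bash
python3 -m handwheel '[{"hand":-1,"dx":0,"dy":0,"dz":-0.1,"wx":0,"wy":0,"wz":0},{"hand":-1,"dx":0,"dy":0,"dz":-0.1,"wx":0,"wy":0,"wz":0},{"hand":-1,"dx":0,"dy":0,"dz":0,"wx":0,"wy":0,"wz":0},{"hand":-1,"dx":0,"dy":0,"dz":0,"wx":0,"wy":0,"wz":0}]'
```

```text
time_s: 7.85
position: [0.5515, -0.0211, 0.1726]
tcp_rot: [[-0.901, 0.433, 0.0], [0.433, 0.901, -0.0], [-0.0, 0.0, -1.0]]
force: [-0.4, 0.3, -2.9]
opening: 0.43
```

The pan is taking up load: 2 N at about 4 mm. Another 6 mm should carry the full weight.

```bash
python3 -m handwheel '[{"hand":-1,"dx":0,"dy":0,"dz":-0.1,"wx":0,"wy":0,"wz":0},{"hand":-1,"dx":0,"dy":0,"dz":-0.1,"wx":0,"wy":0,"wz":0},{"hand":-1,"dx":0,"dy":0,"dz":-0.1,"wx":0,"wy":0,"wz":0},{"hand":-1,"dx":0,"dy":0,"dz":-0.1,"wx":0,"wy":0,"wz":0},{"hand":-1,"dx":0,"dy":0,"dz":-0.1,"wx":0,"wy":0,"wz":0},{"hand":-1,"dx":0,"dy":0,"dz":-0.05,"wx":0,"wy":0,"wz":0},{"hand":-1,"dx":0,"dy":0,"dz":0,"wx":0,"wy":0,"wz":0},{"hand":-1,"dx":0,"dy":0,"dz":0,"wx":0,"wy":0,"wz":0},{"hand":-1,"dx":0,"dy":0,"dz":0,"wx":0,"wy":0,"wz":0}]'; python3 -c "
from rig import bot
for i in range(3): print(bot.read_state()['force'],bot.read_state()['position'])"
```

```text
time_s: 8.75
position: [0.5515, -0.0211, 0.1671]
tcp_rot: [[-0.901, 0.433, 0.0], [0.433, 0.901, -0.0], [-0.0, 0.0, -1.0]]
force: [-1.8, 0.7, -0.2]
opening: 0.427
[-1.76019982  0.71929321 -0.2420467 ] [ 0.5515239  -0.02113165  0.16713621]
[-1.76019982  0.71929321 -0.2420467 ] [ 0.5515239  -0.02113165  0.16713621]
[-1.76019982  0.71929321 -0.2420467 ] [ 0.5515239  -0.02113165  0.16713621]
```

```bash
python3 -m handwheel '[{"hand":0.05,"dx":0,"dy":0,"dz":0,"wx":0,"wy":0,"wz":0},{"hand":0.05,"dx":0,"dy":0,"dz":0,"wx":0,"wy":0,"wz":0},{"hand":0.3,"dx":0,"dy":0,"dz":0,"wx":0,"wy":0,"wz":0},{"hand":0.5,"dx":0,"dy":0,"dz":0,"wx":0,"wy":0,"wz":0},{"hand":0.7,"dx":0,"dy":0,"dz":0,"wx":0,"wy":0,"wz":0},{"hand":0.7,"dx":0,"dy":0,"dz":0,"wx":0,"wy":0,"wz":0}]'; python3 -m handwheel '[{"hand":0.7,"dx":0,"dy":0,"dz":1,"wx":0,"wy":0,"wz":0},{"hand":0.7,"dx":0,"dy":0,"dz":2,"wx":0,"wy":0,"wz":0},{"hand":0.7,"dx":0,"dy":0,"dz":3,"wx":0,"wy":0,"wz":0},{"hand":0.7,"dx":0,"dy":0,"dz":3,"wx":0,"wy":0,"wz":0},{"hand":0.7,"dx":0,"dy":0,"dz":2,"wx":0,"wy":0,"wz":0},{"hand":0.7,"dx":0,"dy":0,"dz":1,"wx":0,"wy":0,"wz":0},{"hand":0.7,"dx":0,"dy":0,"dz":0,"wx":0,"wy":0,"wz":0}]'; python3 - <<'E'
from rig import bot, vision
import cv2,numpy as np
from h import *
for n in ['scene','side']:
    c=vision.get_calibration(n);p,d=vision.capture(n);x0,y0=(220,90) if n=='scene' else (230,80)
    cv2.imwrite(f'pics/{n}4.png',cv2.resize(p[y0:y0+160,x0:x0+140,::-1],None,fx=3.7,fy=3.7))
    P=cloud(c,d);m=(d>0)&(P[...,2]>.157)&(P[...,2]<.227)&(np.hypot(P[...,0]-.5515,P[...,1]+.021)<.03)
    q=P[m];print(n,q.min(0),q.max(0),np.median(q,0)); t=q[q[:,2]>q[:,2].max()-.004];print(t.mean(0))
s=bot.read_state();print(s['position'],s['joint_positions'],s['force'],s['time_s'])
E
```

```text
time_s: 9.35
position: [0.5515, -0.0212, 0.1671]
tcp_rot: [[-0.901, 0.433, 0.0], [0.433, 0.901, -0.0], [-0.0, 0.0, -1.0]]
force: [-0.6, -1.1, -0.5]
opening: 0.792
time_s: 10.05
position: [0.5523, -0.0213, 0.2889]
tcp_rot: [[-0.901, 0.433, 0.004], [0.433, 0.901, -0.001], [-0.004, 0.001, -1.0]]
force: [1.1, -0.4, 0.6]
opening: 0.849
scene [ 0.533015   -0.04021447  0.15704832] [ 5.72677976e-01 -1.07357475e-04  2.26903389e-01] [ 0.56047571 -0.01342575  0.1985871 ]
[ 0.55333691 -0.02074763  0.22436745]
side [ 0.53277237 -0.03413815  0.15739806] [5.69925713e-01 1.47438501e-04 2.26436119e-01] [ 0.55111587 -0.00718819  0.19318096]
[ 0.55128771 -0.0169941   0.22489262]
[ 0.55087929 -0.02099668  0.28643616] [-1.37981942e+01  2.04676108e+01  8.81503457e+01 -8.84930639e-04
  7.14562196e+01 -7.81387811e+01] [-0.2835419  -0.76305359 -0.64333022] 10.15
```

View pics/scene4.png

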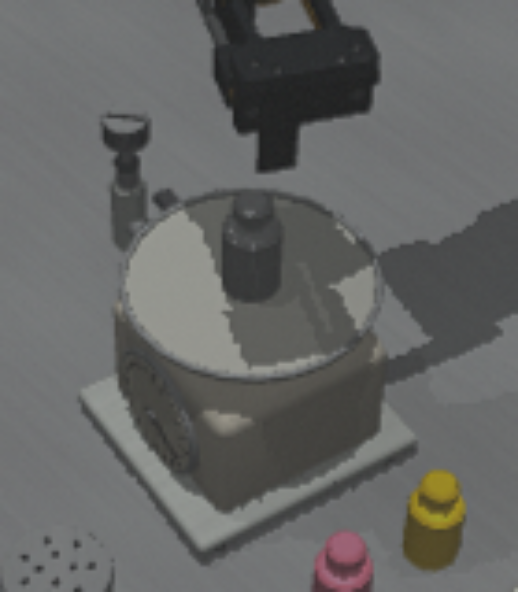

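View pics/side4.png

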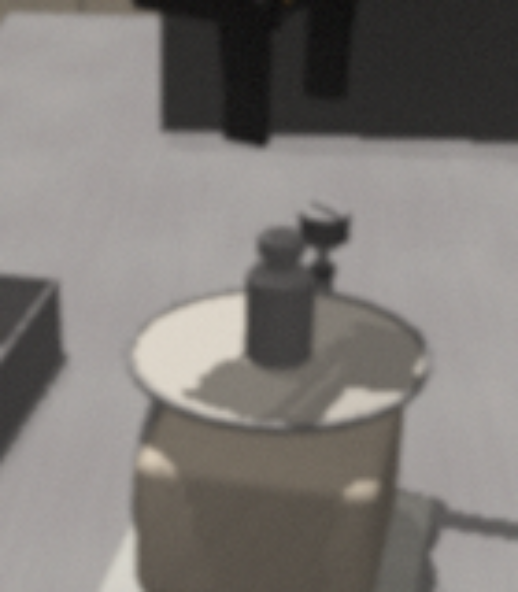

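The weight stands upright and free in the middle of the pan, with its top at 0.224 as expected. Next, over the thumbscrew.

```bash
python3 -m handwheel '[{"hand":0.7,"dx":-0.2,"dy":-1,"dz":0,"wx":0,"wy":0,"wz":0.05},{"hand":0.7,"dx":-0.3,"dy":-2.5,"dz":0,"wx":0,"wy":0,"wz":0.05},{"hand":0.7,"dx":-0.5,"dy":-3.5,"dz":0,"wx":0,"wy":0,"wz":0.1},{"hand":0.7,"dx":-0.5,"dy":-3.5,"dz":0,"wx":0,"wy":0,"wz":0.1},{"hand":0.7,"dx":-0.4,"dy":-2.5,"dz":0,"wx":0,"wy":0,"wz":0.05},{"hand":0.7,"dx":-0.2,"dy":-1.5,"dz":0,"wx":0,"wy":0,"wz":0.05},{"hand":0.7,"dx":-0.1,"dy":-0.8,"dz":0,"wx":0,"wy":0,"wz":0},{"hand":0.7,"dx":0,"dy":0,"dz":0,"wx":0,"wy":0,"wz":0},{"hand":0.7,"dx":0,"dy":0,"dz":0,"wx":0,"wy":0,"wz":0}]'; cat > slot.py <<'E'
from rig import bot, vision
import cv2,numpy as np,sys
from h import *
c=vision.get_calibration('wrist');p,d=vision.capture('wrist')
cv2.imwrite(f'pics/{sys.argv[1]}.png',p[:,:,::-1])
P=cloud(c,d);m=(d>0)&(P[...,2]>.168)&(P[...,2]<.185)&(np.hypot(P[...,0]-.5295,P[...,1]+.174)<.03)
w=P[m];print(len(w),w.mean(0),cv2.minEnclosingCircle(w[:,:2].astype(np.float32)))
u,v=proj(c,[.5295,-.174,.176]).astype(int);print(u,v)
cr=p[max(0,v-40):v+40,max(0,u-40):u+40,::-1]
cv2.imwrite(f'pics/{sys.argv[1]}z.png',cv2.resize(cr,None,fx=7,fy=7,interpolation=cv2.INTER_CUBIC))
s=bot.read_state();print(s['position'],s['joint_positions'],s['moment'],s['force'],s['time_s'],np.degrees(np.arctan2(s['tcp_rot'][1,1],s['tcp_rot'][0,1])))
E
python3 slot.py w5
```

```text
time_s: 11.05
position: [0.5292, -0.1734, 0.2863]
tcp_rot: [[-0.999, 0.048, -0.001], [0.048, 0.999, 0.001], [0.001, 0.001, -1.0]]
force: [0.1, -0.3, 0.1]
opening: 0.848
859 [ 0.52674984 -0.17439158  0.17465395] ((0.5278782248497009, -0.17483659088611603), 0.016453785821795464)
279 209
[ 0.52929723 -0.17312388  0.2865185 ] [-2.96219828e+01  2.09360539e+01  8.73775283e+01  2.39156538e-02
  7.17660126e+01 -1.16902454e+02] [ 0.01360125 -0.01383694  0.01404722] [ 0.26878597 -0.04903939  0.73414879] 11.1 87.2729419959154
```

View pics/w5.png

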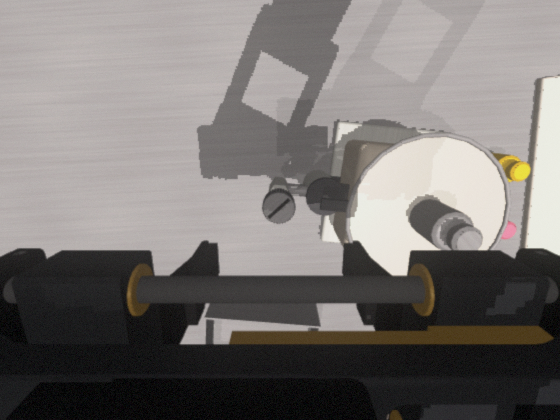

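View pics/w5z.png

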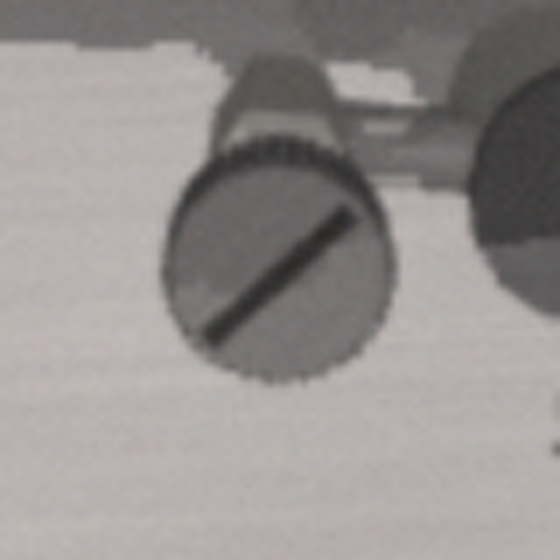

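The wrist view shows the head at (279,206) with its slot running diagonally from (270,217) to (288,196). There is also a dark disc at (325,195), beside the pan, so I'll check its height for finger clearance.

```bash
python3 - <<'E'
from rig import bot, vision
from h import *
c=vision.get_calibration('wrist');p,d=vision.capture('wrist');P=cloud(c,d)
for u,v in [(325,190),(325,205),(335,200),(310,195),(340,190),(300,190)]: print((u,v),P[v,u].round(3))
# head outline
m=((P[...,2]>.170)&(P[...,2]<.185)&(np.hypot(P[...,0]-.5295,P[...,1]+.174)<.025)&(d>0)).astype(np.uint8)
k=cv2.findContours(m,0,2)[0];k=max(k,key=cv2.contourArea);(u,v),r=cv2.minEnclosingCircle(k);print(u,v,r,onz(c,u,v,.176))
g=cv2.cvtColor(p,cv2.COLOR_RGB2GRAY)
mm=np.zeros_like(g);cv2.circle(mm,(int(round(u)),int(round(v))),int(r-4),1,-1)
ys,xs=np.nonzero((mm>0)&(g<np.median(g[mm>0])-25))
q=np.array([onz(c,a,b,.176)[:2] for a,b in zip(xs,ys)]);print(len(q))
e=np.linalg.svd(q-q.mean(0))[2][0];print('slot deg',np.degrees(np.arctan2(e[1],e[0]))%180,q.mean(0))
E
```

```text
(325, 190) [ 0.528 -0.12   0.107]
(325, 205) [ 0.536 -0.126  0.144]
(335, 200) [ 0.531 -0.115  0.143]
(310, 195) [ 0.533 -0.138  0.107]
(340, 190) [ 0.529 -0.102  0.107]
(300, 190) [ 0.531 -0.148  0.088]
278.2826232910156 206.5869598388672 16.636558532714844 [ 0.52650276 -0.17443269  0.176     ]
77
slot deg 130.63173100700908 [ 0.52696021 -0.1737683 ]
```

The damper body's top is at z≈0.144 next to the screw, so I'll keep the fingertips at 0.151 or above and open them only moderately. I'll descend in two stages with a check between.

```bash
python3 -m handwheel '[{"hand":0.2,"dx":-0.12,"dy":-0.09,"dz":-1,"wx":0,"wy":0,"wz":0},{"hand":0.2,"dx":0,"dy":0,"dz":-2,"wx":0,"wy":0,"wz":0},{"hand":0.2,"dx":0,"dy":0,"dz":-2,"wx":0,"wy":0,"wz":0},{"hand":0.2,"dx":0,"dy":0,"dz":-2,"wx":0,"wy":0,"wz":0},{"hand":0.2,"dx":0,"dy":0,"dz":-1.2,"wx":0,"wy":0,"wz":0},{"hand":0.2,"dx":0,"dy":0,"dz":0,"wx":0,"wy":0,"wz":0},{"hand":0.2,"dx":0,"dy":0,"dz":0,"wx":0,"wy":0,"wz":0},{"hand":0.2,"dx":0,"dy":0,"dz":0,"wx":0,"wy":0,"wz":0}]';python3 slot.py w6
```

```text
time_s: 11.95
position: [0.529, -0.1753, 0.206]
tcp_rot: [[-0.999, 0.048, 0.002], [0.048, 0.999, -0.001], [-0.002, -0.001, -1.0]]
force: [0.1, 0.2, -0.0]
opening: 0.601
1592 [ 0.52627205 -0.17449665  0.17462881] ((0.5279635787010193, -0.1744631826877594), 0.016379695385694504)
281 241
[ 0.52900351 -0.17533606  0.20610387] [-2.98273833e+01  2.61329650e+01  9.30332648e+01  2.45610610e-03
  6.06992147e+01 -1.17094543e+02] [-0.00414356 -0.0074629  -0.01150351] [-0.508532   -0.344741    0.41881066] 12.0 87.26589795741693
```

View pics/w6.png

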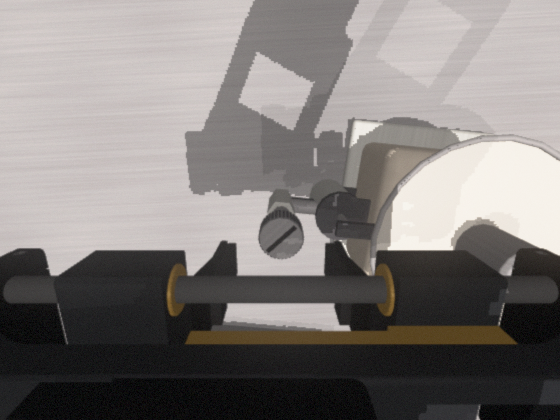

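The screw at (281,233) is centred between the fingers. Descending and closing.

```bash
python3 -m handwheel '[{"hand":0.2,"dx":0,"dy":0,"dz":-1,"wx":0,"wy":0,"wz":0},{"hand":0.2,"dx":0,"dy":0,"dz":-1.4,"wx":0,"wy":0,"wz":0},{"hand":0.2,"dx":0,"dy":0,"dz":-1.2,"wx":0,"wy":0,"wz":0},{"hand":0.2,"dx":0,"dy":0,"dz":-1,"wx":0,"wy":0,"wz":0},{"hand":0.2,"dx":0,"dy":0,"dz":-0.8,"wx":0,"wy":0,"wz":0},{"hand":0.2,"dx":0,"dy":0,"dz":0,"wx":0,"wy":0,"wz":0},{"hand":0.2,"dx":0,"dy":0,"dz":0,"wx":0,"wy":0,"wz":0}]';python3 -m handwheel '[{"hand":-1,"dx":0,"dy":0,"dz":0,"wx":0,"wy":0,"wz":0},{"hand":-1,"dx":0,"dy":0,"dz":0,"wx":0,"wy":0,"wz":0},{"hand":-1,"dx":0,"dy":0,"dz":0,"wx":0,"wy":0,"wz":0},{"hand":-1,"dx":0,"dy":0,"dz":0,"wx":0,"wy":0,"wz":0},{"hand":-1,"dx":0,"dy":0,"dz":0,"wx":0,"wy":0,"wz":0},{"hand":-1,"dx":0,"dy":0,"dz":0,"wx":0,"wy":0,"wz":0}]'; python3 -c "
from rig import bot
s=bot.read_state();print(s['position'],s['joint_positions'],s['moment'],s['force'],s['opening']*87)"
```

```text
time_s: 12.7
position: [0.5284, -0.1751, 0.1509]
tcp_rot: [[-0.999, 0.048, -0.0], [0.048, 0.999, 0.0], [0.0, 0.0, -1.0]]
force: [-0.1, 0.7, -0.0]
opening: 0.603
time_s: 13.3
position: [0.5285, -0.1751, 0.1514]
tcp_rot: [[-0.999, 0.048, 0.001], [0.048, 0.999, -0.0], [-0.001, -0.0, -1.0]]
force: [-0.4, 0.8, 2.9]
opening: 0.344
[ 0.52847189 -0.17507565  0.15139872] [-2.98324198e+01  3.04328536e+01  9.59778212e+01  4.86626391e-03
  5.35538810e+01 -1.17096686e+02] [ 0.11699471 -0.00832191  0.00515115] [-0.41066532  0.79749761  2.86692815] 29.964529608553235
```

Gripped at 30 mm. Turning clockwise in small bursts while I watch the moment about z.

```bash
cat > st.py <<'E'
from rig import bot
import numpy as np
s=bot.read_state();R=s['tcp_rot'];print('yaw',np.degrees(np.arctan2(R[1,1],R[0,1])).round(2),'j6',s['joint_positions'][5].round(1),'M',s['moment'].round(3),'F',s['force'].round(1),'pos',s['position'].round(4),'open',(s['opening']*87).round(1),s['time_s'])
E
python3 -m handwheel '[{"hand":-1,"dx":0,"dy":0,"dz":0,"wx":0,"wy":0,"wz":-0.05},{"hand":-1,"dx":0,"dy":0,"dz":0,"wx":0,"wy":0,"wz":-0.1},{"hand":-1,"dx":0,"dy":0,"dz":0,"wx":0,"wy":0,"wz":-0.1},{"hand":-1,"dx":0,"dy":0,"dz":0,"wx":0,"wy":0,"wz":-0.1},{"hand":-1,"dx":0,"dy":0,"dz":0,"wx":0,"wy":0,"wz":-0.1},{"hand":-1,"dx":0,"dy":0,"dz":0,"wx":0,"wy":0,"wz":-0.05},{"hand":-1,"dx":0,"dy":0,"dz":0,"wx":0,"wy":0,"wz":0}]'; python3 st.py;  python3 -m handwheel '[{"hand":-1,"dx":0,"dy":0,"dz":0,"wx":0,"wy":0,"wz":-0.1},{"hand":-1,"dx":0,"dy":0,"dz":0,"wx":0,"wy":0,"wz":-0.1},{"hand":-1,"dx":0,"dy":0,"dz":0,"wx":0,"wy":0,"wz":-0.1},{"hand":-1,"dx":0,"dy":0,"dz":0,"wx":0,"wy":0,"wz":-0.1},{"hand":-1,"dx":0,"dy":0,"dz":0,"wx":0,"wy":0,"wz":-0.1},{"hand":-1,"dx":0,"dy":0,"dz":0,"wx":0,"wy":0,"wz":0}]'; python3 st.py
```

```text
time_s: 14.0
position: [0.5285, -0.1748, 0.1514]
tcp_rot: [[-0.854, 0.521, 0.001], [0.521, 0.854, 0.0], [-0.0, 0.001, -1.0]]
force: [1.1, 1.0, 2.4]
opening: 0.346
time_s: 14.6
position: [0.5287, -0.1746, 0.1514]
tcp_rot: [[-0.5, 0.866, 0.001], [0.866, 0.5, 0.001], [-0.0, 0.001, -1.0]]
force: [0.7, 2.6, 3.0]
opening: 0.35Traceback (most recent call last):
  File "st.py", line 3, in <module>
    s=bot.read_state();R=s['tcp_rot'];print('yaw',np.degrees(np.arctan2(R[1,1],R[0,1])).round(2),'j6',s['joint_positions'][5].round(1),'M',s['moment'].round(3),'F',s['force'].round(1),'pos',s['position'].round(4),'open',(s['opening']*87).round(1),s['time_s'])
                                                                                                                                                                                                                            ^^^^^^^^^^^^^^^^^^^^^^^
AttributeError: 'float' object has no attribute 'round'
Traceback (most recent call last):
  File "st.py", line 3, in <module>
    s=bot.read_state();R=s['tcp_rot'];print('yaw',np.degrees(np.arctan2(R[1,1],R[0,1])).round(2),'j6',s['joint_positions'][5].round(1),'M',s['moment'].round(3),'F',s['force'].round(1),'pos',s['position'].round(4),'open',(s['opening']*87).round(1),s['time_s'])
                                                                                                                                                                                                                            ^^^^^^^^^^^^^^^^^^^^^^^
AttributeError: 'float' object has no attribute 'round'
```

```bash
sed -i "s/(s\['opening'\]\*87).round(1)/s['opening']*87/" st.py; python3 st.py
python3 -m handwheel '[{"hand":-1,"dx":0,"dy":0,"dz":0,"wx":0,"wy":0,"wz":-0.1},{"hand":-1,"dx":0,"dy":0,"dz":0,"wx":0,"wy":0,"wz":-0.1},{"hand":-1,"dx":0,"dy":0,"dz":0,"wx":0,"wy":0,"wz":-0.1},{"hand":-1,"dx":0,"dy":0,"dz":0,"wx":0,"wy":0,"wz":-0.1},{"hand":-1,"dx":0,"dy":0,"dz":0,"wx":0,"wy":0,"wz":-0.1},{"hand":-1,"dx":0,"dy":0,"dz":0,"wx":0,"wy":0,"wz":-0.1},{"hand":-1,"dx":0,"dy":0,"dz":0,"wx":0,"wy":0,"wz":0}]'; python3 st.py; python3 slot.py w7
```

```text
yaw 30.01 j6 -59.9 M [ 0.327 -0.121 -0.045] F [0.7 2.6 3. ] pos [ 0.5287 -0.1746  0.1514] open 30.468848327063032 14.6
time_s: 15.3
position: [0.529, -0.1746, 0.1514]
tcp_rot: [[0.075, 0.997, 0.002], [0.997, -0.075, 0.001], [0.001, 0.002, -1.0]]
force: [2.1, 3.2, 4.2]
opening: 0.348
yaw -4.28 j6 -25.6 M [ 0.526 -0.32  -0.033] F [2.1 3.2 4.2] pos [ 0.529  -0.1746  0.1514] open 30.23858555664881 15.3
2096 [ 0.52876078 -0.16538823  0.17503899] ((0.5287212133407593, -0.16456390917301178), 0.026354050263762474)
283 278
[ 0.52900243 -0.1746134   0.15136298] [-2.98030117e+01  3.04437498e+01  9.59621803e+01  9.46177140e-02
  5.35278519e+01 -2.56490823e+01] [ 0.56620986 -0.30590612 -0.03214954] [2.7467966  3.93765456 3.60425123] 15.35 -4.210161539432731
```

View pics/w7.png

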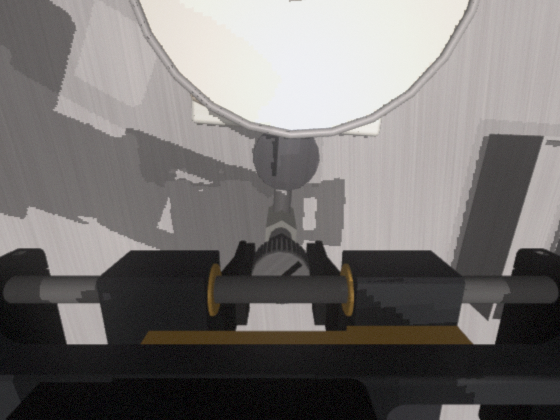

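The slot keeps its place in the tool view at (290,268), so the screw is turning with the fingers, and Mz of -0.03 N m is about the friction level. I've turned 91° so far. Continuing in smaller bursts, with a slight nudge to relieve the side force.

```bash
python3 -m handwheel '[{"hand":-1,"dx":0.03,"dy":0.04,"dz":0,"wx":0,"wy":0,"wz":-0.08},{"hand":-1,"dx":0,"dy":0,"dz":0,"wx":0,"wy":0,"wz":-0.08},{"hand":-1,"dx":0,"dy":0,"dz":0,"wx":0,"wy":0,"wz":-0.08}]'; python3 st.py;python3 -m handwheel '[{"hand":-1,"dx":0,"dy":0,"dz":0,"wx":0,"wy":0,"wz":-0.08},{"hand":-1,"dx":0,"dy":0,"dz":0,"wx":0,"wy":0,"wz":-0.08},{"hand":-1,"dx":0,"dy":0,"dz":0,"wx":0,"wy":0,"wz":-0.08}]' | head -1; python3 st.py
```

```text
time_s: 15.65
position: [0.5291, -0.1747, 0.1514]
tcp_rot: [[0.311, 0.95, 0.001], [0.95, -0.311, -0.0], [0.0, 0.001, -1.0]]
force: [1.8, 2.5, 2.9]
opening: 0.345
yaw -18.12 j6 -11.7 M [ 0.365 -0.194  0.049] F [1.8 2.5 2.9] pos [ 0.5291 -0.1747  0.1514] open 30.013245035832657 15.65
time_s: 15.95
yaw -31.87 j6 2.1 M [ 0.351 -0.252  0.077] F [2.1 2.7 2.8] pos [ 0.5293 -0.1747  0.1514] open 30.46050980123971 15.95
```

```bash
python3 -m handwheel '[{"hand":-1,"dx":0,"dy":0,"dz":0,"wx":0,"wy":0,"wz":-0.08},{"hand":-1,"dx":0,"dy":0,"dz":0,"wx":0,"wy":0,"wz":-0.08}]' | head -1; python3 st.py;python3 -m handwheel '[{"hand":-1,"dx":0,"dy":0,"dz":0,"wx":0,"wy":0,"wz":-0.08},{"hand":-1,"dx":0,"dy":0,"dz":0,"wx":0,"wy":0,"wz":-0.08}]' | head -1; python3 st.py
```

```text
time_s: 16.15
yaw -41.05 j6 11.3 M [ 0.32  -0.183  0.055] F [1.9 1.5 3.5] pos [ 0.5293 -0.1748  0.1514] open 30.135477499884146 16.15
time_s: 16.35
yaw -50.21 j6 20.4 M [ 0.327 -0.221  0.003] F [2.  1.5 4. ] pos [ 0.5294 -0.1748  0.1514] open 29.801897772044153 16.35
```

```bash
python3 -m handwheel '[{"hand":-1,"dx":0,"dy":0,"dz":0,"wx":0,"wy":0,"wz":-0.08},{"hand":-1,"dx":0,"dy":0,"dz":0,"wx":0,"wy":0,"wz":-0.08}]' | head -1; python3 st.py; python3 slot.py w8
```

```text
time_s: 16.55
yaw -59.17 j6 29.5 M [-0.342  0.637  0.607] F [-3.8 -1.9  5.5] pos [ 0.5282 -0.1756  0.1514] open 29.959673553549074 16.55
2218 [ 0.53550445 -0.17041407  0.17504156] ((0.5362257361412048, -0.16987603902816772), 0.026568012312054634)
280 274
[ 0.52811953 -0.17562213  0.15138064] [-29.80802337  30.44382456  95.95810127  -0.20062415  53.58783125
  29.62209143] [-0.22132219  0.31793365  0.52031902] [-0.66550941 -1.0598994   3.90134876] 16.6 -59.310936054188225
```

View pics/w8.png

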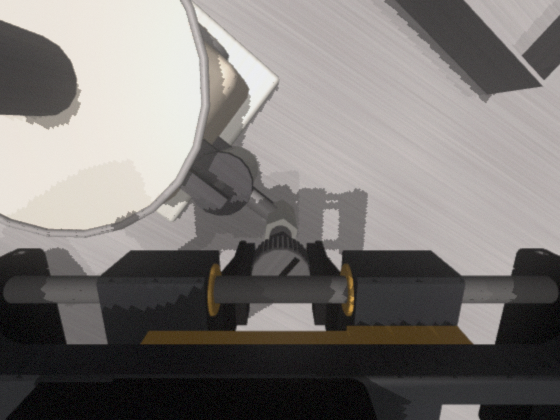

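Mz jumped to 0.6 N m, so the screw has seated. I'll turn slightly more and compare the slot's world angle, which should stay fixed while the fingers slip.

```bash
cat > slotang.py <<'E'
from rig import bot, vision
import cv2,numpy as np,sys
from h import *
c=vision.get_calibration('wrist');p,d=vision.capture('wrist')
g=cv2.cvtColor(p,cv2.COLOR_RGB2GRAY)
u,v=proj(c,[.529,-.174,.176]);x0,y0=int(u)-30,int(v)-30
f=4;cr=p[y0:y0+60,x0:x0+60,::-1];big=cv2.resize(cr,None,fx=10,fy=10,interpolation=cv2.INTER_CUBIC);cv2.imwrite(f'pics/{sys.argv[1]}.png',big)
P=cloud(c,d);top=(abs(P[...,2]-.1755)<.004)&(np.hypot(P[...,0]-.5285,P[...,1]+.1745)<.0125)&(d>0)
ker=np.ones((3,3),np.uint8);top=cv2.morphologyEx(top.astype(np.uint8),cv2.MORPH_CLOSE,np.ones((5,5),np.uint8))>0
bg=np.median(g[top]);m=top&(g<bg-25)
k,l,st,ce=cv2.connectedComponentsWithStats(m.astype(np.uint8),connectivity=8)
i=1+np.argmax(st[1:,4]);ys,xs=np.nonzero(l==i)
wt=bg-g[l==i].astype(float)
q=np.array([onz(c,a,b,.176)[:2] for a,b in zip(xs,ys)]);mu=(q*wt[:,None]).sum(0)/wt.sum()
e=np.linalg.svd((q-mu)*np.sqrt(wt)[:,None])[2];print('bg',bg,'n',len(q),'box',st[i],'slot deg',np.degrees(np.arctan2(e[0][1],e[0][0]))%180, 'sv',np.linalg.svd(q-mu)[1])
E
python3 slotang.py s1; python3 -m handwheel '[{"hand":-1,"dx":0,"dy":0,"dz":0,"wx":0,"wy":0,"wz":-0.08},{"hand":-1,"dx":0,"dy":0,"dz":0,"wx":0,"wy":0,"wz":-0.08}]' | head -1; python3 st.py;  python3 slotang.py s2
```

```text
bg 98.0 n 137 box [279 258  20  17 137] slot deg 170.10919531834466 sv [0.03854897 0.01147531]
time_s: 16.85
yaw -68.39 j6 38.7 M [-0.01   0.289  0.696] F [0.3 1.7 4.8] pos [ 0.5283 -0.1754  0.1513] open 30.09860338527927 16.85
bg 99.0 n 135 box [279 255  17  20 135] slot deg 171.07547789354598 sv [0.0382111  0.01127292]
```

View pics/s2.png

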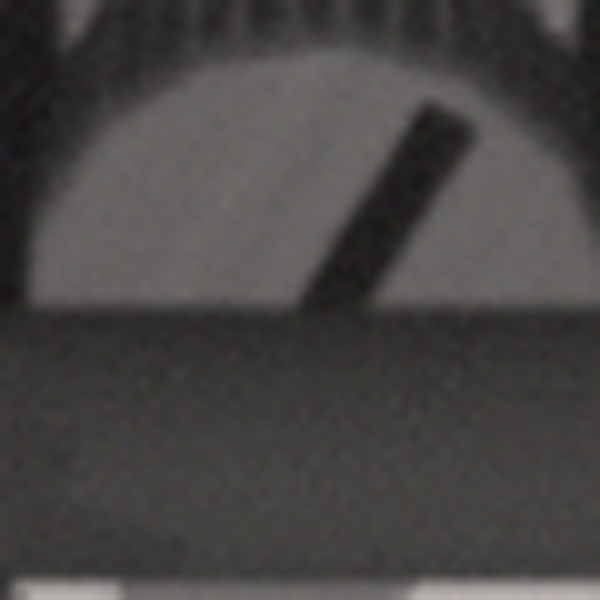

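The slot stayed at about 170.6° in the world while the fingers turned another 9°, so it is seated. The total turn was 140° (2.44 rad), which is within the stated range. Backing off a quarter turn.

```bash
python3 -m handwheel '[{"hand":-1,"dx":0,"dy":0,"dz":0,"wx":0,"wy":0,"wz":0.08},{"hand":-1,"dx":0,"dy":0,"dz":0,"wx":0,"wy":0,"wz":0.1},{"hand":-1,"dx":0,"dy":0,"dz":0,"wx":0,"wy":0,"wz":0.1},{"hand":-1,"dx":0,"dy":0,"dz":0,"wx":0,"wy":0,"wz":0.1},{"hand":-1,"dx":0,"dy":0,"dz":0,"wx":0,"wy":0,"wz":0.1},{"hand":-1,"dx":0,"dy":0,"dz":0,"wx":0,"wy":0,"wz":0.1},{"hand":-1,"dx":0,"dy":0,"dz":0,"wx":0,"wy":0,"wz":0.1},{"hand":-1,"dx":0,"dy":0,"dz":0,"wx":0,"wy":0,"wz":0.1},{"hand":-1,"dx":0,"dy":0,"dz":0,"wx":0,"wy":0,"wz":0.1},{"hand":-1,"dx":0,"dy":0,"dz":0,"wx":0,"wy":0,"wz":0.1}]'|head -1;python3 -m handwheel '[{"hand":-1,"dx":0,"dy":0,"dz":0,"wx":0,"wy":0,"wz":0.1},{"hand":-1,"dx":0,"dy":0,"dz":0,"wx":0,"wy":0,"wz":0.1},{"hand":-1,"dx":0,"dy":0,"dz":0,"wx":0,"wy":0,"wz":0.1},{"hand":-1,"dx":0,"dy":0,"dz":0,"wx":0,"wy":0,"wz":0.1},{"hand":-1,"dx":0,"dy":0,"dz":0,"wx":0,"wy":0,"wz":0.1},{"hand":-1,"dx":0,"dy":0,"dz":0,"wx":0,"wy":0,"wz":0.09},{"hand":-1,"dx":0,"dy":0,"dz":0,"wx":0,"wy":0,"wz":0},{"hand":-1,"dx":0,"dy":0,"dz":0,"wx":0,"wy":0,"wz":0}]';python3 st.py;  python3 slotang.py s3
```

```text
time_s: 17.9
time_s: 18.7
position: [0.5294, -0.176, 0.1514]
tcp_rot: [[-0.364, 0.931, 0.002], [0.931, 0.364, -0.002], [-0.003, 0.001, -1.0]]
force: [0.5, -3.7, 3.4]
opening: 0.348
yaw 21.37 j6 -51.2 M [-0.642 -0.163  0.025] F [ 0.5 -3.7  3.4] pos [ 0.5294 -0.176   0.1514] open 30.302694650018434 18.7
bg 97.0 n 133 box [279 257  17  18 133] slot deg 79.15002520026175 sv [0.03774562 0.01089069]
```

View pics/s3.png

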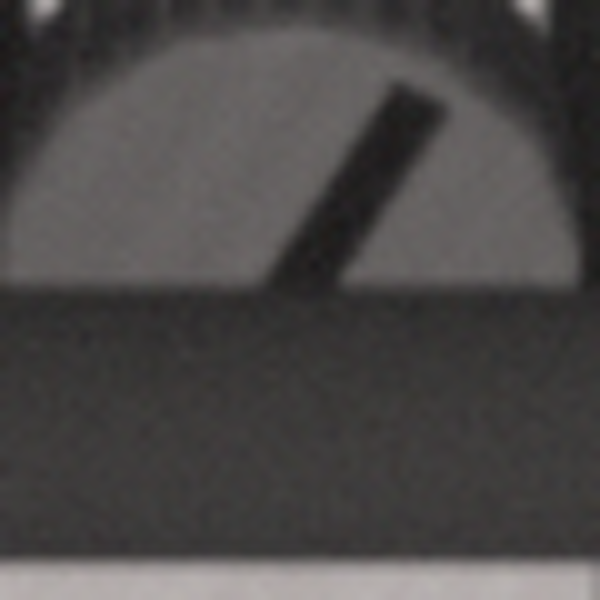

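The slot moved from 171.1° to 79.2°. After taking up about 1.7° of wind-up the net back-off is about 88°, so I'll add 0.03 rad and recheck.

```bash
python3 -m handwheel '[{"hand":-1,"dx":0,"dy":0,"dz":0,"wx":0,"wy":0,"wz":0.03},{"hand":-1,"dx":0,"dy":0,"dz":0,"wx":0,"wy":0,"wz":0},{"hand":-1,"dx":0,"dy":0,"dz":0,"wx":0,"wy":0,"wz":0}]'|head -1;python3 st.py;  python3 slotang.py s4; python3 - <<'E'
from rig import bot, vision
import cv2,numpy as np
from h import *
for n in ['scene','side']:
    c=vision.get_calibration(n);p,d=vision.capture(n);cv2.imwrite(f'pics/{n}9.png',p[:,:,::-1])
    P=cloud(c,d);m=(d>0)&(P[...,2]>.157)&(P[...,2]<.232)&(np.hypot(P[...,0]-.5515,P[...,1]+.021)<.03)
    q=P[m];t=q[q[:,2]>q[:,2].max()-.004];print(n,t.mean(0))
E
```

```text
time_s: 19.05
yaw 23.16 j6 -52.9 M [-0.939 -0.286  0.042] F [ 0.8 -4.7  2.4] pos [ 0.5294 -0.1759  0.1514] open 30.02574620356544 19.05
bg 97.0 n 132 box [279 257  17  18 132] slot deg 81.17308814577241 sv [0.03711997 0.01102089]
scene [ 0.55379107 -0.02120733  0.22520341]
side [ 0.55137175 -0.01635404  0.22491601]
```

View pics/scene9.png

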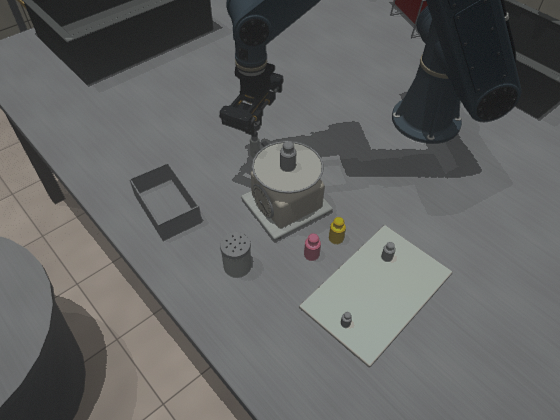

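View pics/side9.png

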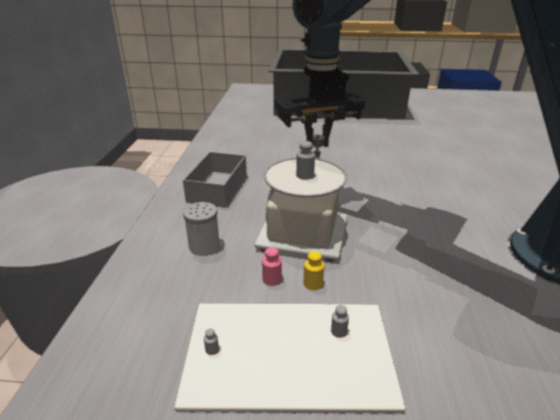

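The slot is at 81.2°, a quarter turn from the seated 170.1–171.1° (89–90°). Both views show the weight upright in the middle of the pan, around (288,155) in the scene view, and everything else where it was. The gripper still holds the screw, so I'm handing in.

```bash
python3 -c "
from rig import hand_in
print(hand_in())"; python3 st.py
```

```text
the job is handed in; nothing more can be done
None
the job is handed in; nothing more can be done
```

The damper is set and handed in, with the gripper still closed on the thumbscrew at a quarter turn off its seat. The job took about 19 s of the 67 s allowed.

- **Weight:** I lowered the 500 g weight at 10 mm/s until the pan carried it, about 10 mm down and well clear of the bottom stop, then let go. Both fixed cameras show it upright in the middle of the pan, with its top at 0.225 m where 0.224 m was expected. The side camera put its centre about 4 mm off in y and the scene camera within about 2 mm in x.
- **Seating the screw:** I turned it clockwise about 140° (2.44 rad). The moment then rose to 0.6–0.7 N m, and the slot stayed still while the fingers slipped another 9°.
- **Quarter turn:** I backed it off 90°, then added about 1.7° because the first slot reading came out short. The slot went from 170.1–171.1° at the seat to 81.2°, which is 89–90°. I put the uncertainty at 1–2°, because the gripper partly hid the slot in the wrist view.
- **Remaining load:** A side force of about 5 N and 2–4 N vertically stay on the gripped screw, far below the limits.
- **Other things:** In both final views nothing else had visibly moved.

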